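# Pack the pick-trial kit into its dock

### The job

The pick trials are over: pack the test kit into its white dock as one square stack. Carry the deep tub with its loose cells down onto the dock's floor first, set the shallow tray with its loose markers on the tub, and close it with the lid, each part fully home and let go only once it rests in place. Carry the tub and tray level so that nothing spills, and leave the motor, camera stand, wood offcut and screwdriver where they are.

Things in the scene. Friction and masses are not known exactly. Their poses are not given: they have to be found in the camera images.
- tub: Deep open tub, milky plastic: 150 mm long (x), 62 wide (y), 48 high; floor and upright walls 3 mm. About 230 g with its three cells. Origin: centre of its underside. Pinch it across the 62 mm width, fingers outside. Plan symmetric: a half turn makes no difference.
- tray: Shallow open tray, same plastic and 150 x 62 mm outline (x, y), 36 mm high over all, walls 3 mm. Under it a foot 134 x 46 mm, 6 mm deep, enters the tub's mouth (144 x 56 mm); inner floor 9 mm above the origin. About 120 g with its two markers. Origin: centre of the foot's underside; it stands on the foot. Pinch it across the 62 mm width. A half turn makes no difference.
- lid: Grey lid, 150 x 62 mm (x, y), 70 g, right way up: a plug 134 x 46 x 6 mm below (enters the tray's mouth, 144 x 56 mm), a plate from z 6 to 11 mm, on top a grip ridge 80 mm long (x), 14 mm thick (y), z 11 to 37 mm. Origin: centre of the plug's underside. Pinch the ridge. A half turn makes no difference.
- dock: White dock fixed to the bench: plate 180 x 92 x 8 mm, four corner guides (20 mm sills join them at both ends) round a pocket 158 (x) x 70 mm (y). Guides end 73 mm up, their flares 90; each covers 22 mm of the long, 16 of the short side, 4 thick; the long sides' middle 114 mm is open for fingers. Origin: centre of underside. Stacked origins above it: tub 8, tray 50, lid 80 mm.
- motor: Bystander: stepper motor with round gearbox standing upright, 57 x 57 mm, 134 mm high with its shaft, 1.2 kg, loose on the bench. Origin at the centre of its underside.
- stand: Bystander: white camera stand, loose, 1.6 kg: foot 100 x 90 mm, 58 high, post 26 x 24 mm (30 mm to its +x from centre) up to 449 mm, at its top a boom reaching 50 mm to its -x with a small black camera, lowest point 387 mm up. Origin: centre of the foot's underside.
- offcut: Bystander: pine offcut 60 x 40 x 30 mm (x, y, z), lying close beside one end of one long side of the tub. Origin at the centre of its underside.
- screwdriver: Bystander: screwdriver 180 mm long, handle 26 mm thick, lying along its x near one long side of the tray. Origin under its middle.
- cell0: Loose lithium cell in the tub: cylinder 18 mm in diameter, 65 mm long, 47 g, lying on the tub's floor and free to roll. Origin at its centre, x along its axis.
- cell1: Loose lithium cell in the tub: cylinder 18 mm in diameter, 65 mm long, 47 g, lying on the tub's floor and free to roll. Origin at its centre, x along its axis.
- cell2: Loose lithium cell in the tub: cylinder 18 mm in diameter, 65 mm long, 47 g, lying on the tub's floor and free to roll. Origin at its centre, x along its axis.
- marker0: Loose marker pen in the tray: cylinder 15 to 16 mm in diameter, 118 mm long, 20 g, lying on the tray's floor and free to roll. Origin at its centre, x along its axis.
- marker1: Loose marker pen in the tray: cylinder 15 to 16 mm in diameter, 118 mm long, 20 g, lying on the tray's floor and free to roll. Origin at its centre, x along its axis.

How it is judged:
By the outcome, as a careful person would: the job done as asked, in the order asked, and still so for the second after the job is handed in, with the robot touching nothing.
It also fails if it takes over 72 s, if anything falls off the work surface, if the arm or the gripper's body presses on something with over 40 N, if the wrist force passes 120 N, or if a joint passes its speed limit or range.

### The arm

A 6-joint arm with a two-finger parallel gripper is mounted at the origin on the work surface. World frame = base frame: x ahead of the robot, y to its left, z up, the work surface at z = 0. Lengths are in mm, angles in degrees, forces in N, time in s.
With the tool pointing down it reaches from about 300 to 850 mm from the base axis. Payload 4.2 kg.
Tool frame: the origin (TCP) lies at the very end of the fingers, on their centre line; the grasp point (between the pads) lies 19 mm behind it; z points along the fingers, y is the line along which they close (so a half turn about z gives the same grasp; the last joint's range is limited). The gripper opens to 91 mm and grips with 3 to 60 N. Pads are 32 mm wide; open, the fingers measure 118 mm over their backs; the gripper's body (76 mm by 178 mm) begins 60 mm behind the grasp point.
Start: joints at [-73.74, 18.312, 89.639, -0, 72.044, -1.146], TCP at [172.013, -548.684, 213.976] pointing down, gripper open.
Joint ranges: [-177.97, 177.97], [-48.28, 115.42], [12.27, 149.76], [-77.06, 257.06], [2.81, 150.46], [-146.56, 146.56]. Speed limits (degrees/s): [147.25, 147.25, 180, 180, 180, 180].

### API

Orientations are given as [roll, pitch, yaw] about the fixed x, y, z axes, in that order (R = Rz(yaw) Ry(pitch) Rx(roll)).
In Python, from workcell import env, eyes gives the robot as it stands.
- The arm moves only by the tool send_rows, never from a script. Its argument "targets" is text: rows parted by semicolons, each of 7 numbers parted by spaces: the shift along the tool's x, y, z in m, then the turn, a rotation vector about the tool's x, y, z in degrees, then the opening in per cent of the stroke, from 0 (shut) to 100 (fully open). A call has 1 to 12 rows; each row is the pose to reach, as a shift and turn from the pose commanded when the call began, along the tool's axes at that moment; what a row does not reach only later rows make up. A row lasts 1/12 s, in which the tool goes at most 41.7 mm and 7.16 degrees, less where a joint would pass 70% of its speed; a pose out of reach is approached as far as the arm can. A call with a gripper value outside its range is refused whole. The fingers move at their own pace and stop on an object; "grip_force" is the grip in N (left out, the last holds). Time passes only in rows, so rows that repeat a pose let the fingers close. It gives the time, the measured TCP pose, the force, the opening and the grip force at its end, in the units of the state.
- env.state(): the state, without advancing time (a new reading comes with each control period).
- eyes.grab_frame(name): name is "scene" or "side" or "wrist"; returns a dict with "image" (420x560x3 uint8, blue, green, red), "fovy" (degrees; the focal length in pixels is half the picture's height over the tangent of half this angle, whatever the lens; pixels are square), "cx", "cy" (the principal point, pixels), "eye" and "attitude" of the camera in the world. Camera axes: x right, y up, looking along -z (the intrinsics and any distortion apply to the point x, -y, -z); pixel columns grow to the right and rows downward; lengths in mm; the calibration is good to about 2 mm. The wrist camera is an equidistant fisheye: a pixel r from the principal point sees the ray r / f radians off the axis. A picture is of the moment at which its call begins. There is no depth.
- env.job_done(): hands the job in; it is judged then, once.
The state is a dict: "time_s": time; "qpos": joint angles; "qvel": joint speeds; "effort": joint torques, N m; "ee_pos": TCP position; "ee_rot": TCP orientation; "force": force on the tool from outside, world axes, zero at the start; "torque": the same for the moment, N m; "gripper_width": finger opening in mm; "gripper_force": force on a finger pad.
Only numpy, scipy, OpenCV 4.12 (cv2) and the standard library are available. Lean on these libraries where they do the work, as an engineer would, in place of code of your own. Each camera call takes 0.05 s, during which the arm holds its last target. There are 200 camera calls.

## Working session

There is one attempt and no reset: what is moved stays moved. The work goes in short steps, Python scripts to look and compute and a tool call to move; the robot and the scene stay as the last step left them, time stands still between calls to the robot, and variables do not carry over. Pictures are saved under pics/ and viewed, at most 10 in all, crops included, and the job is handed in when it is done.

Besides the shell and the picture viewer there is one more tool, called after "Call:" by a JSON object that holds its "op" and its "data", one argument or row to a line. send_rows: Moves the arm, as the interface text tells. Its arguments: {"type":"object","properties":{"targets":{"type":"string"},"grip_force":{"type":"number"}},"required":["targets"]}

```bash
mkdir -p pics; ls; python3 - <<'E'
from workcell import env, eyes
import cv2
print(env.state())
for n in ("scene","side","wrist"):
    f=eyes.grab_frame(n); cv2.imwrite(f"pics/{n}0.png",f["image"]); print(n,{k:v for k,v in f.items() if k!="image"})
E
```

```text
pics
{'time_s': 0.0, 'qpos': array([-7.37401493e+01,  1.83507020e+01,  8.97097658e+01, -7.03929832e-04,
        7.20441953e+01, -1.14535072e+00]), 'qvel': array([ 0.01350158, -0.03857679,  0.01617778,  0.059096  ,  0.0471462 ,
       -0.03025459]), 'effort': array([ 3.20726049e-04, -4.12461984e+01, -2.31976748e+01,  7.29474798e-02,
        4.56374965e-02, -1.41470891e-04]), 'ee_pos': array([ 171.84987992, -548.1548455 ,  213.10694741]), 'ee_rot': array([-1.79895344e+02, -1.42297685e-03,  1.74054177e+01]), 'force': array([ 1.16447167, -0.0181409 ,  0.37424201]), 'torque': array([ 0.0272182 ,  0.00257157, -0.00055015]), 'gripper_force': 0.0, 'gripper_width': 91.37931710568327}
scene {'fovy': 53.903672735349794, 'cx': 284.9925754168437, 'cy': 203.90262697786835, 'eye': array([1184.57495542, -404.68043088, 1068.269543  ]), 'attitude': array([3.59096090e+01, 1.38068146e-02, 5.56389570e+01])}
side {'fovy': 57.35535629160424, 'cx': 271.76341835096383, 'cy': 211.94498914210308, 'eye': array([203.71430949, 780.22859322, 848.25012331]), 'attitude': array([  47.58517852,   -0.87780994, -152.24666055])}
wrist {'fovy': 65.70646984690485, 'cx': 281.22326668004905, 'cy': 211.58893025439036, 'eye': array([ 242.55892768, -526.41314044,  384.35100388]), 'attitude': array([-15.13465301,   0.12040857, -72.5591519 ])}
```

View pics/scene0.png

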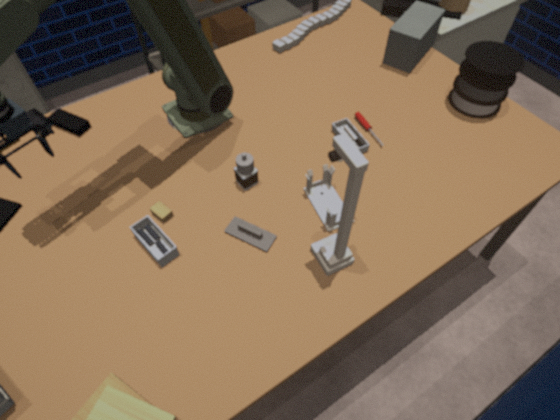

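View pics/side0.png

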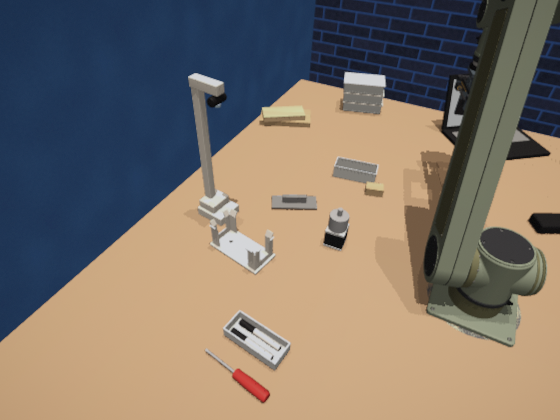

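The scene view shows the tub (154,240) with the offcut (161,212), lid (251,233), motor (246,170), tray (350,135), screwdriver (368,128), dock (326,203) and stand (333,252). The side view shows the same things: tub (356,170), lid (294,202), dock (242,248), tray (256,338). Next I get coarse positions, then wrist close-ups.

```bash
cat > h.py <<'E'
import numpy as np, cv2
from scipy.spatial.transform import Rotation as R
from workcell import env, eyes
def rot(a): return R.from_euler('xyz',a,degrees=True).as_matrix()
def rays(f,px,fish=False):
    """unit world rays of pixels (N,2)"""
    px=np.atleast_2d(np.asarray(px,float)); F=210/np.tan(np.radians(f["fovy"]/2))
    d=(px-[f["cx"],f["cy"]])/F
    if fish:
        r=np.linalg.norm(d,axis=1,keepdims=True); s=np.where(r>1e-9,np.sin(r)/np.maximum(r,1e-9),1)
        v=np.hstack([d*s,np.cos(r)])
    else: v=np.hstack([d,np.ones((len(d),1))])
    v=v/np.linalg.norm(v,axis=1,keepdims=True)
    return (v*[1,-1,-1])@rot(f["attitude"]).T
def plane(f,px,z,fish=False):
    v=rays(f,px,fish); return f["eye"]+v*((z-f["eye"][2])/v[:,2])[:,None]
def proj(f,p,fish=False):
    c=(np.atleast_2d(p)-f["eye"])@rot(f["attitude"])*[1,-1,-1]; F=210/np.tan(np.radians(f["fovy"]/2))
    if fish:
        r=np.linalg.norm(c[:,:2],axis=1,keepdims=True); q=c[:,:2]/np.maximum(r,1e-9)*np.arctan2(r,c[:,2:])
    else: q=c[:,:2]/c[:,2:]
    return q*F+[f["cx"],f["cy"]]
def topdown(f,c,yaw,z,half=(110,75),s=3.5,fish=True):
    """image resampled on plane z, axes along yaw, for viewing: u=(x+hx)*s, v=(hy-y)*s"""
    n=(int(2*half[0]*s),int(2*half[1]*s)); u,v=np.meshgrid(np.arange(n[0]),np.arange(n[1]))
    l=np.stack([u.ravel()/s-half[0],half[1]-v.ravel()/s],1); a=np.radians(yaw)
    w=l@np.array([[np.cos(a),np.sin(a)],[-np.sin(a),np.cos(a)]])+c
    m=proj(f,np.c_[w,np.full(len(w),z)],fish).astype(np.float32).reshape(n[1],n[0],2)
    return cv2.remap(f["image"],m[...,0],m[...,1],cv2.INTER_LINEAR)
E
python3 - <<'E'
from h import *
S=eyes.grab_frame("scene");D=eyes.grab_frame("side")
P=dict(tub=((154,240),(356,170),30),lid=((251,233),(294,202),15),motor=((246,170),(337,228),70),dock=((326,203),(242,249),8),stand=((333,252),(218,207),40),tray=((350,135),(256,338),25),off=((161,212),(374,189),20),scr=((368,128),(238,375),10))
for k,(a,b,z) in P.items(): print(k,plane(S,a,z)[0].round(),plane(D,b,z)[0].round())
# yaw of long axis via side-view/scene edges
for n,a,b,z in (("tub",(132,231),(162,264),40),("lid",(231,222),(272,241),12),("tray",(331,127),(352,150),30)):
    p=plane(S,[a,b],z);d=p[1]-p[0];print(n,"yaw",np.degrees(np.arctan2(d[1],d[0])),np.hypot(*d[:2]))
E
```

```text
tub [ 455. -370.   30.] [ 448. -363.   30.]
lid [ 586. -119.   15.] [ 575. -112.   15.]
motor [408. -24.  70.] [393.  -9.  70.]
dock [621. 138.   8.] [622. 145.   8.]
stand [786.  33.  40.] [764.  53.  40.]
tray [442. 382.  25.] [441. 381.  25.]
off [ 367. -310.   20.] [ 360. -301.   20.]
scr [441. 471.  10.] [437. 470.  10.]
tub yaw 10.308032905551176 152.12826633891842
lid yaw 27.622378813585023 143.5545146936093
tray yaw -4.489698136119438 129.7589425329227
```

View pics/wrist0.png

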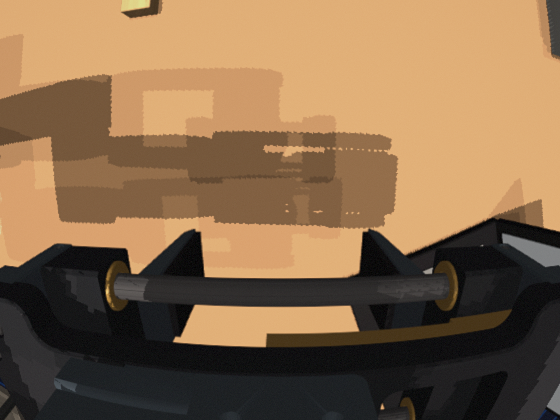

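The wrist view shows bare bench with the fingers in the lower half and the offcut's corner at (140,5). The image's upward direction is tool +x, so I move to look at the tub.

Call:
{"op": "send_rows", "data": {
  "targets": "0.213 -0.104 0 0 0 7.4 100;0.213 -0.104 0 0 0 7.4 100;0.213 -0.104 0 0 0 7.4 100;0.213 -0.104 0 0 0 7.4 100;0.213 -0.104 0 0 0 7.4 100;0.213 -0.104 0 0 0 7.4 100;0.213 -0.104 0 0 0 7.4 100;0.213 -0.104 0 0 0 7.4 100;0.213 -0.104 0 0 0 7.4 100"
}}

```text
time_s: 1.0
ee_pos: [343.9, -386.0, 213.9]
ee_rot: [180.0, 0.0, 10.0]
force: [0.3, -0.3, -0.2]
gripper_width: 90.9
gripper_force: 0.0
```

```bash
python3 - <<'E'
from h import *
W=eyes.grab_frame("wrist");np.save("tub.npy",W,allow_pickle=True);cv2.imwrite("pics/tubw.png",W["image"])
s=env.state();print(s["time_s"],s["ee_pos"],s["ee_rot"],s["force"])
D=eyes.grab_frame("side")
p=plane(D,[(222,222),(261,244.5)],82);d=p[1]-p[0];print(p.mean(0),"dock yaw",np.degrees(np.arctan2(d[1],d[0])),np.hypot(*d[:2]))
E
```

```text
1.05 [ 343.54513928 -386.36688927  213.90168493] [1.79981751e+02 2.78486264e-02 9.96481230e+00] [-0.50460288 -0.03606425 -0.63766313]
[618.95334767 150.46778003  82.        ] dock yaw 170.64865616165682 142.48542751791248
```

View pics/tubw.png

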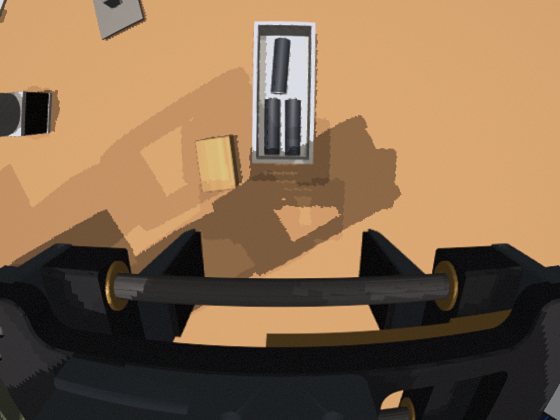

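The wrist view shows the tub rim with corners near (255,23), (316,23), (314,163), (251,162), three cells inside, and the offcut at (217,163). The motor and the lid's corner are at the upper left. I'll measure the tub, then go to the lid and the dock.

```bash
cat >> h.py <<'E'
def rect(f,seed,z,smax=75,show=None):
    """min-area rectangle, on plane z, of the grey component at the seed pixel (wrist view)"""
    hsv=cv2.cvtColor(f["image"],cv2.COLOR_BGR2HSV); m=(hsv[...,1]<smax).astype(np.uint8)
    n,l=cv2.connectedComponents(m,connectivity=4); c=(l==l[seed[1],seed[0]]).astype(np.uint8)
    c=cv2.morphologyEx(c,cv2.MORPH_OPEN,np.ones((3,3)))
    k=max(cv2.findContours(c,cv2.RETR_EXTERNAL,cv2.CHAIN_APPROX_NONE)[0],key=cv2.contourArea)
    w=plane(f,k.reshape(-1,2),z,True)[:,:2].astype(np.float32); r=cv2.minAreaRect(w); b=cv2.boxPoints(r)
    e=[b[1]-b[0],b[2]-b[1]]; L=max(e,key=np.linalg.norm); y=np.degrees(np.arctan2(L[1],L[0]))
    return np.array(r[0]).round(1),np.sort(r[1]).round(1),round((y+90)%180-90,2),cv2.boundingRect(k)
E
python3 - <<'E'
from h import *
W=np.load("tub.npy",allow_pickle=True).item()
hsv=cv2.cvtColor(W["image"],cv2.COLOR_BGR2HSV);print([hsv[100,x] .tolist() for x in (245,254,258,285,300,313,325)],hsv[162,285],hsv[200,285],hsv[160,220])
for s in (60,75,90): print(rect(W,(254,100),48,s))
E
```

```text
[[14, 124, 196], [112, 12, 231], [25, 20, 76], [110, 20, 116], [15, 4, 120], [115, 12, 231], [15, 122, 217]] [ 19  25 141] [ 15 125 135] [ 22 108 219]
(array([ 453.4, -368.7]), array([ 63.8, 151.3]), np.float32(9.33), (252, 21, 64, 143))
(array([ 453.3, -368.8]), array([ 64.3, 151.6]), np.float32(9.64), (252, 21, 64, 143))
(array([ 453.3, -368.8]), array([ 64.4, 151.7]), np.float32(9.69), (252, 21, 64, 143))
```

Call:
{"op": "send_rows", "data": {
  "targets": "0.175 -0.190 0 0 0 -18 100;0.175 -0.190 0 0 0 -18 100;0.175 -0.190 0 0 0 -18 100;0.175 -0.190 0 0 0 -18 100;0.175 -0.190 0 0 0 -18 100;0.175 -0.190 0 0 0 -18 100;0.175 -0.190 0 0 0 -18 100;0.175 -0.190 0 0 0 -18 100;0.175 -0.190 0 0 0 -18 100"
}}

```text
time_s: 1.85
ee_pos: [483.0, -169.3, 213.8]
ee_rot: [180.0, 0.1, 28.0]
force: [-0.7, -0.4, -0.9]
gripper_width: 91.3
gripper_force: 0.0
```

```bash
python3 - <<'E'
from h import *
W=eyes.grab_frame("wrist");np.save("lid.npy",W,allow_pickle=True)
s=env.state();print(s["time_s"],s["ee_pos"],s["ee_rot"])
print(proj(W,[580,-115,11],True))
E
```

```text
1.9 [ 482.66944262 -169.74435283  213.76616159] [1.79985837e+02 6.55168725e-02 2.79202247e+01]
[[279.14190955  93.26994122]]
```

Call:
{"op": "send_rows", "data": {
  "targets": "0.181 -0.280 0 0 0 37 100;0.181 -0.280 0 0 0 37 100;0.181 -0.280 0 0 0 37 100;0.181 -0.280 0 0 0 37 100;0.181 -0.280 0 0 0 37 100;0.181 -0.280 0 0 0 37 100;0.181 -0.280 0 0 0 37 100;0.181 -0.280 0 0 0 37 100;0.181 -0.280 0 0 0 37 100;0.181 -0.280 0 0 0 37 100;0.181 -0.280 0 0 0 37 100"
}}

```text
time_s: 2.82
ee_pos: [512.0, 162.8, 213.7]
ee_rot: [179.9, 0.0, -9.0]
force: [0.1, -1.0, -0.8]
gripper_width: 91.5
gripper_force: 0.0
```

```bash
python3 - <<'E'
from h import *
W=eyes.grab_frame("wrist");np.save("dock.npy",W,allow_pickle=True)
s=env.state();print(s["time_s"],s["ee_pos"],s["ee_rot"])
L=np.load("lid.npy",allow_pickle=True).item()
cv2.imwrite("pics/lidw.png",L["image"]);cv2.imwrite("pics/dockw.png",cv2.resize(W["image"][:300],(784,420)))
E
```

```text
2.8667 [511.94126206 162.09132855 213.73674823] [ 1.79924236e+02  1.58812224e-02 -9.08460317e+00]
```

View pics/dockw.png

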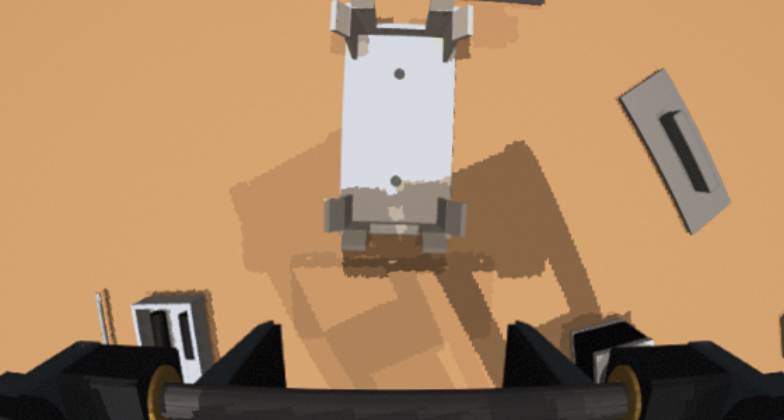

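View pics/lidw.png

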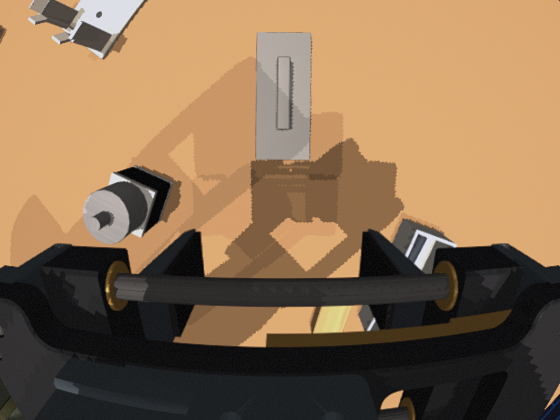

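The dock view shows the plate with edges at about u=342 and 453, holes at (399,74) and (396,181), and flares at the four corners. The lid is at upper right (685,150) and the tray at lower left. The lid view shows the plate with corners near (257,33), (311,33), (311,159), (256,159), the ridge at (284,92) and the motor at (125,205).

```bash
python3 - <<'E'
from h import *
W=np.load("dock.npy",allow_pickle=True).item();L=np.load("lid.npy",allow_pickle=True).item()
for s in (50,65): print("lid",rect(L,(265,60),11,s))
g=cv2.cvtColor(L["image"],cv2.COLOR_BGR2GRAY); print("ridge row",g[92,268:300].tolist(),"col",g[50:64,284].tolist(),g[124:136,284].tolist())
I=W["image"]; hsv=cv2.cvtColor(I,cv2.COLOR_BGR2HSV); m=hsv[...,1]<75
Lp,Rp=[],[]
for v in range(50,128,3):
    u=np.where(m[v,225:345])[0]+225
    Lp.append((u[0]-.5,v));Rp.append((u[-1]+.5,v))
a=plane(W,Lp,8,True)[:,:2];b=plane(W,Rp,8,True)[:,:2]
out=[]
for p in (a,b):
    vx,vy,x,y=cv2.fitLine(p.astype(np.float32),cv2.DIST_HUBER,0,.01,.01).ravel()
    if vx<0: vx,vy=-vx,-vy
    out.append((x,y,vx,vy));print("edge",x,y,np.degrees(np.arctan2(vy,vx)))
g=cv2.cvtColor(I,cv2.COLOR_BGR2GRAY);H=[]
for (u,v) in ((285,53),(283,129)):
    c=g[v-7:v+8,u-7:u+8].astype(float);w=np.clip(np.median(c)-25-c,0,None);yy,xx=np.mgrid[-7:8,-7:8];H.append((u+(w*xx).sum()/w.sum(),v+(w*yy).sum()/w.sum()))
h=plane(W,H,8,True)[:,:2];print("holes",np.round(H,1).tolist(),h,h.mean(0))
d=h[0]-h[1];print("hole yaw",np.degrees(np.arctan2(d[1],d[0])),np.hypot(*d))
yaw=np.degrees(np.mean([np.arctan2(o[3],o[2]) for o in out]));c=h.mean(0);t=np.radians(yaw);X=np.array([np.cos(t),np.sin(t)]);Y=np.array([-X[1],X[0]])
print("edge offsets from hole mid",[(np.array(o[:2])-c)@Y for o in out],yaw)
for n,x,y,z in (("nearL flare in",-57,39,90),("nearL out",-79,39,90),("nearR in",-57,-39,90),("near short inner L",-83,19,90),("near short inner R",-83,-19,90),("near plate end",-90,0,8),("farL in",57,39,90),("farR in",57,-39,90)):
    print(n,(proj(W,np.r_[c+x*X+y*Y,z],True)*1.4).round(0))
E
```

```text
lid (array([ 580.9, -119.4]), array([ 61.1, 149.4]), np.float32(27.52), (256, 32, 55, 128))
lid (array([ 581. , -119.4]), array([ 61.4, 149.4]), np.float32(27.71), (256, 32, 55, 128))
ridge row [156, 154, 154, 154, 153, 155, 156, 154, 148, 111, 143, 161, 158, 155, 158, 162, 170, 172, 174, 173, 160, 120, 98, 100, 113, 163, 174, 174, 173, 173, 172, 173] col [172, 172, 172, 171, 171, 170, 137, 156, 171, 173, 172, 172, 171, 173] [154, 155, 156, 156, 130, 96, 141, 156, 154, 154, 154, 154]
edge 632.2293 187.74863 -10.805731
edge 633.49786 94.15425 -10.709634
holes [[284.9, 52.4], [283.5, 129.9]] [[669.66061365 133.72918107]
 [579.70474989 149.55246727]] [624.68268177 141.64082417]
hole yaw -9.976302505068276 91.3369246828359
edge offsets from hole mid [np.float64(46.70609742578775), np.float64(-45.00661065264163)] -10.757682
nearL flare in [[336. 200.]]
nearL out [[336. 233.]]
nearR in [[456. 203.]]
near short inner L [[366. 240.]]
near short inner R [[424. 242.]]
near plate end [[394. 235.]]
farL in [[342.  30.]]
farR in [[462.  34.]]
```

Call:
{"op": "send_rows", "data": {
  "targets": "0.025 0.534 0 0 0 -18.6 100;0.025 0.534 0 0 0 -18.6 100;0.025 0.534 0 0 0 -18.6 100;0.025 0.534 0 0 0 -18.6 100;0.025 0.534 0 0 0 -18.6 100;0.025 0.534 0 0 0 -18.6 100;0.025 0.534 0 0 0 -18.6 100;0.025 0.534 0 0 0 -18.6 100;0.025 0.534 0 0 0 -18.6 100;0.025 0.534 0 0 0 -18.6 100;0.025 0.534 0 0 0 -18.6 100;0.025 0.534 0 0 0 -18.6 100"
}}

```text
time_s: 3.87
ee_pos: [454.7, -330.0, 214.3]
ee_rot: [180.0, 0.0, 9.4]
force: [1.5, 0.9, -0.4]
gripper_width: 91.4
gripper_force: 0.0
```

Call:
{"op": "send_rows", "data": {
  "targets": "-0.009 0.033 0.03 0 0 0 100;-0.009 0.033 0.06 0 0 0 100;-0.009 0.033 0.10 0 0 0 100;-0.009 0.033 0.10 0 0 0 100;-0.009 0.033 0.10 0 0 0 100"
}}

```text
time_s: 4.28
ee_pos: [451.4, -360.6, 112.7]
ee_rot: [-179.8, 0.2, 9.4]
force: [0.1, -0.7, 0.2]
gripper_width: 91.2
gripper_force: 0.0
```

Call:
{"op": "send_rows", "data": {
  "targets": "0.0005 0.0083 0.01 0 0 -0.2 100;0.0005 0.0083 0.035 0 0 -0.2 100;0.0005 0.0083 0.06 0 0 -0.2 100;0.0005 0.0083 0.08 0 0 -0.2 100;0.0005 0.0083 0.095 0 0 -0.2 100;0.0005 0.0083 0.0987 0 0 -0.2 100;0.0005 0.0083 0.0987 0 0 -0.2 100"
}}

```text
time_s: 4.87
ee_pos: [456.8, -369.0, 16.1]
ee_rot: [179.9, -0.1, 9.8]
force: [-0.1, -0.2, 1.3]
gripper_width: 91.2
gripper_force: 0.0
```

Call:
{"op": "send_rows", "data": {
  "targets": "0 0 0 0 0 0 60;0 0 0 0 0 0 50;0 0 0 0 0 0 50;0 0 0 0 0 0 50;0 0 0 0 0 0 50;0 0 0 0 0 0 50",
  "grip_force": 25
}}

```text
time_s: 5.37
ee_pos: [456.5, -368.4, 16.1]
ee_rot: [179.9, -0.1, 9.8]
force: [-1.1, 0.6, 4.4]
gripper_width: 61.8
gripper_force: 24.9
```

```bash
python3 - <<'E'
from h import *
s=env.state();print(s["time_s"],s["ee_pos"],s["ee_rot"],s["gripper_width"],s["gripper_force"],s["force"])
E
```

```text
5.3667 [ 456.5003489  -368.39721837   16.08892942] [ 1.79941189e+02 -5.17681162e-02  9.80257359e+00] 61.78477917572302 24.914894700050354 [-1.09760715  0.579933    4.38318944]
```

Call:
{"op": "send_rows", "data": {
  "targets": "0 0 -0.005 0 0 0 50;0 0 -0.015 0 0 0 50;0.0026 -0.0047 -0.030 0 0 0.2 50;0.0077 -0.0142 -0.050 0 0 0.6 50;0.0153 -0.0284 -0.070 0 0 1.2 50;0.0256 -0.0474 -0.090 0 0 2 50;0.0384 -0.0711 -0.110 0 0 3 50;0.0512 -0.0947 -0.122 0 0 4 50;0.0652 -0.1208 -0.130 0 0 5.2 50;0.0793 -0.1468 -0.130 0 0 6.3 50;0.0934 -0.1729 -0.130 0 0 7.4 50;0.1074 -0.199 -0.130 0 0 8.5 50"
}}

```text
time_s: 6.37
ee_pos: [528.1, -152.3, 146.0]
ee_rot: [180.0, -0.0, 1.2]
force: [-0.0, -0.2, -2.9]
gripper_width: 61.7
gripper_force: 24.9
```

Call:
{"op": "send_rows", "data": {
  "targets": "0.0096 -0.0264 0 0 0 1.1 50;0.0191 -0.0529 0 0 0 2.1 50;0.0287 -0.0793 0 0 0 3.2 50;0.0382 -0.1057 0 0 0 4.2 50;0.0478 -0.1322 0 0 0 5.3 50;0.0573 -0.1586 0 0 0 6.4 50;0.0669 -0.185 0 0 0 7.4 50;0.0765 -0.2115 0 0 0 8.5 50;0.086 -0.2379 0 0 0 9.6 50;0.0945 -0.2614 0 0 0 10.5 50;0.101 -0.279 0 0 0 11.3 50;0.1062 -0.2937 0 0 0 11.8 50"
}}

```text
time_s: 7.37
ee_pos: [627.6, 144.1, 145.4]
ee_rot: [180.0, 0.0, -10.5]
force: [-0.4, 0.3, -1.9]
gripper_width: 62.0
gripper_force: 24.9
```

Call:
{"op": "send_rows", "data": {
  "targets": "0 0 0 0 0 0 50;0 0 0 0 0 0 50;0 0 0 0 0 0 50"
}}

```text
time_s: 7.62
ee_pos: [627.0, 141.6, 145.2]
ee_rot: [179.9, 0.0, -10.5]
force: [0.2, -0.1, -2.4]
gripper_width: 62.2
gripper_force: 24.9
```

```bash
python3 - <<'E'
from h import *
s=env.state();print(s["time_s"],s["ee_pos"],s["ee_rot"],s["force"])
W=eyes.grab_frame("wrist");cv2.imwrite("pics/carry1.png",W["image"])
S=eyes.grab_frame("scene");cv2.imwrite("pics/carry1s.png",S["image"])
cv2.imwrite("pics/c1.png",np.vstack([cv2.resize(W["image"][0:300],(560,300)),cv2.resize(S["image"][90:290,220:400],(270,300)) .repeat(1,axis=0) if 0 else cv2.copyMakeBorder(cv2.resize(S["image"][110:260,270:400],(260,300)),0,0,0,300,cv2.BORDER_CONSTANT)]))
E
```

```text
7.6167 [626.99486159 141.57326236 145.19449255] [ 1.79937672e+02  4.07448836e-02 -1.04845839e+01] [ 0.18042986 -0.10356184 -2.40440261]
```

View pics/c1.png

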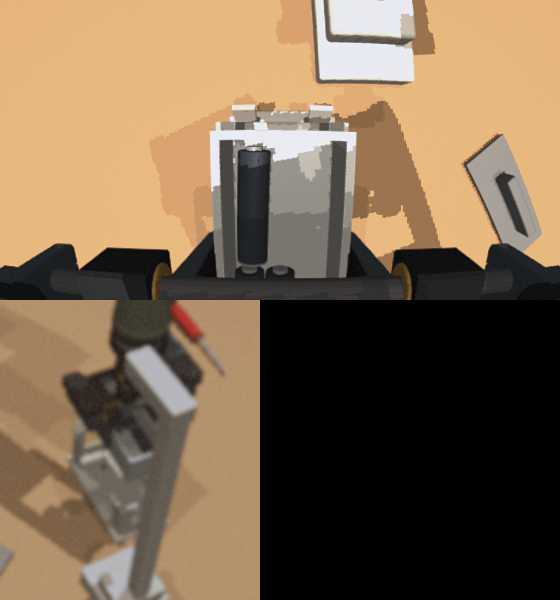

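The tub is centred laterally over the dock: rim u=210–356 against flares u=233–333, both centred at 283. The cells are inside and the stand is clear. Next I check the fore-aft position.

```bash
python3 - <<'E'
from h import *
W=eyes.grab_frame("wrist");D=np.load("dock.npy",allow_pickle=True).item()
t=np.radians(-10.5);X=np.array([np.cos(t),np.sin(t)]);Y=np.array([-X[1],X[0]]);c=np.array([624.9,142.5])
loc=lambda p:np.c_[(p[:,:2]-c)@X,(p[:,:2]-c)@Y].round(1)
g=cv2.cvtColor(W["image"],cv2.COLOR_BGR2GRAY);print(g[96:136,283].tolist(),g[96:136,245].tolist())
print("rim far L,R",loc(plane(W,[(210,131),(356,131)],177,True)))
print("far short flare top now",loc(plane(W,[(233,105),(333,105)],90,True)))
print("near flare ends in dock view",loc(plane(D,np.array([(325,198),(466,200),(325,232),(463,238),(366,250),(422,252)])/1.4,90,True)))
E
```

```text
[194, 193, 192, 193, 193, 193, 193, 192, 193, 192, 195, 193, 194, 191, 183, 209, 222, 181, 166, 163, 163, 163, 164, 165, 167, 165, 142, 130, 155, 162, 162, 162, 161, 165, 203, 236, 236, 235, 235, 235] [174, 173, 175, 174, 173, 174, 174, 173, 180, 216, 233, 233, 234, 233, 179, 146, 151, 153, 152, 153, 153, 152, 153, 152, 157, 169, 106, 129, 133, 132, 132, 131, 131, 149, 229, 237, 235, 234, 236, 235]
rim far L,R [[ 74.6  30. ]
 [ 74.7 -33. ]]
far short flare top now [[ 91.3  32.6]
 [ 91.3 -36.5]]
near flare ends in dock view [[-55.8  45.6]
 [-54.7 -45.8]
 [-78.2  45.5]
 [-79.8 -45.1]
 [-89.7  18.4]
 [-90.  -18.4]]
```

Call:
{"op": "send_rows", "data": {
  "targets": "0.0008 0 0.006 0 0 0 50;0.0008 0 0.018 0 0 0 50;0.0008 0 0.033 0 0 0 50;0.0008 0 0.048 0 0 0 50;0.0008 0 0.063 0 0 0 50;0.0008 0 0.078 0 0 0 50;0.0008 0 0.09 0 0 0 50;0.0008 0 0.1 0 0 0 50;0.0008 0 0.107 0 0 0 50;0.0008 0 0.112 0 0 0 50;0.0008 0 0.115 0 0 0 50;0.0008 0 0.116 0 0 0 50"
}}

```text
time_s: 8.77
ee_pos: [628.4, 142.1, 29.1]
ee_rot: [180.0, -0.0, -10.5]
force: [-0.2, -0.6, -3.0]
gripper_width: 61.5
gripper_force: 24.9
```

Call:
{"op": "send_rows", "data": {
  "targets": "0 0 0.001 0 0 0 50;0 0 0.002 0 0 0 50;0 0 0.003 0 0 0 50;0 0 0.004 0 0 0 50;0 0 0.0045 0 0 0 50;0 0 0.005 0 0 0 50;0 0 0.005 0 0 0 50;0 0 0.005 0 0 0 50"
}}

```text
time_s: 9.43
ee_pos: [628.3, 142.2, 24.3]
ee_rot: [180.0, -0.0, -10.5]
force: [0.0, -0.0, -2.9]
gripper_width: 61.9
gripper_force: 24.9
```

Call:
{"op": "send_rows", "data": {
  "targets": "0 0 0.0005 0 0 0 50;0 0 0.001 0 0 0 50;0 0 0.0012 0 0 0 50;0 0 0.0012 0 0 0 50"
}}

```text
time_s: 9.77
ee_pos: [628.4, 142.2, 24.1]
ee_rot: [-180.0, -0.0, -10.5]
force: [-2.6, -0.2, 5.3]
gripper_width: 62.0
gripper_force: 24.9
```

Call:
{"op": "send_rows", "data": {
  "targets": "0 0 0 0 0 0 75;0 0 0 0 0 0 100;0 0 0 0 0 0 100;0 0 0 0 0 0 100;0 0 0 0 0 0 100;0 0 -0.02 0 0 0 100;0 0 -0.05 0 0 0 100;0 0 -0.085 0 0 0 100;0 0 -0.12 0 0 0 100;0 0 -0.16 0 0 0 100;0 0 -0.19 0 0 0 100;0 0 -0.19 0 0 0 100"
}}

```text
time_s: 10.77
ee_pos: [631.9, 143.0, 221.1]
ee_rot: [-179.7, -0.8, -10.5]
force: [0.9, 0.5, 1.4]
gripper_width: 91.3
gripper_force: 0.0
```

Call:
{"op": "send_rows", "data": {
  "targets": "-0.304 -0.123 0 0 0 -45.5 100;-0.304 -0.123 0 0 0 -45.5 100;-0.304 -0.123 0 0 0 -45.5 100;-0.304 -0.123 0 0 0 -45.5 100;-0.304 -0.123 0 0 0 -45.5 100;-0.304 -0.123 0 0 0 -45.5 100;-0.304 -0.123 0 0 0 -45.5 100;-0.304 -0.123 0 0 0 -45.5 100;-0.304 -0.123 0 0 0 -45.5 100;-0.304 -0.123 0 0 0 -45.5 100;-0.304 -0.123 0 0 0 -45.5 100;-0.304 -0.123 0 0 0 -45.5 100"
}}

```text
time_s: 11.77
ee_pos: [352.8, 318.0, 212.8]
ee_rot: [180.0, 0.0, 34.9]
force: [-0.1, 0.2, -0.1]
gripper_width: 91.7
gripper_force: 0.0
```

```bash
python3 - <<'E'
from h import *
W=eyes.grab_frame("wrist");cv2.imwrite("pics/trayw.png",W["image"]);np.save("tray.npy",W,allow_pickle=True)
s=env.state();print(s["time_s"],s["ee_pos"],s["ee_rot"],s["qpos"])
print(proj(W,[441,381,36],True))
E
```

```text
11.8167 [352.93989754 317.86682878 212.76071189] [1.79973341e+02 9.89047946e-03 3.48992872e+01] [ 4.06377170e+01  9.33244885e+00  1.02102028e+02 -2.74316876e-02
  6.85780317e+01  9.57484493e+01]
[[280.0353367   93.66421146]]
```

View pics/trayw.png

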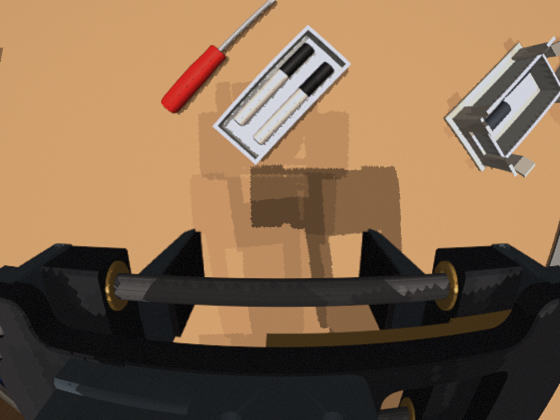

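The wrist view shows the tray at about (282,95) with both markers inside, and the screwdriver handle at (193,80). The tub is at home in the dock, upper right at (510,105).

```bash
python3 - <<'E'
from h import *
W=np.load("tray.npy",allow_pickle=True).item()
for s in (60,75): print(rect(W,(235,148),36,s),rect(W,(282,95),36,s))
i=W["image"].astype(int);m=((i[...,2]>110)&(i[...,1]<60)).astype(np.uint8)
k=max(cv2.findContours(m,cv2.RETR_EXTERNAL,cv2.CHAIN_APPROX_NONE)[0],key=cv2.contourArea)
w=plane(W,k.reshape(-1,2),13,True)[:,:2].astype(np.float32);print(cv2.minAreaRect(w),cv2.boxPoints(cv2.minAreaRect(w)))
E
```

```text
(array([398.8, 370.6]), array([468. , 880.9]), np.float32(-55.25), (0, 0, 560, 313)) (array([442.6, 380.4]), array([ 64. , 151.7]), np.float32(-7.71), (213, 26, 137, 138))
(array([400.2, 371.5]), array([464.7, 880.9]), np.float32(-55.25), (0, 0, 560, 311)) (array([442.6, 380.5]), array([ 64.3, 152.1]), np.float32(-7.61), (213, 26, 137, 138))
((401.9794921875, 478.0854187011719), (24.0159854888916, 91.05166625976562), 80.68229675292969) [[355.11014 473.6069 ]
 [444.96042 458.86484]
 [448.84885 482.56393]
 [358.99857 497.306  ]]
```

Call:
{"op": "send_rows", "data": {
  "targets": "0.1093 0 0 0 0 42.5 100;0.1093 0 0 0 0 42.5 100;0.1093 0 0.01 0 0 42.5 100;0.1093 0 0.03 0 0 42.5 100;0.1093 0 0.06 0 0 42.5 100;0.1093 0 0.09 0 0 42.5 100;0.1093 0 0.12 0 0 42.5 100;0.1093 0 0.14 0 0 42.5 100;0.1093 0 0.147 0 0 42.5 100;0.1093 0 0.147 0 0 42.5 100;0.1093 0 0.147 0 0 42.5 100"
}}

```text
time_s: 12.73
ee_pos: [442.5, 381.1, 66.5]
ee_rot: [-180.0, -0.0, -7.6]
force: [0.2, 0.4, 0.3]
gripper_width: 91.0
gripper_force: 0.0
```

Position is good. I descend 60 mm and close.

Call:
{"op": "send_rows", "data": {
  "targets": "0 -0.0005 0.015 0 0 0 100;0 -0.0005 0.035 0 0 0 100;0 -0.0005 0.05 0 0 0 100;0 -0.0005 0.058 0 0 0 100;0 -0.0005 0.06 0 0 0 100;0 -0.0005 0.06 0 0 0 100;0 -0.0005 0.06 0 0 0 60;0 -0.0005 0.06 0 0 0 50;0 -0.0005 0.06 0 0 0 50;0 -0.0005 0.06 0 0 0 50;0 -0.0005 0.06 0 0 0 50;0 -0.0005 0.06 0 0 0 50",
  "grip_force": 20
}}

```text
time_s: 13.73
ee_pos: [441.6, 381.7, 6.5]
ee_rot: [-180.0, -0.0, -7.5]
force: [-1.0, -0.4, 2.4]
gripper_width: 62.1
gripper_force: 20.0
```

```bash
python3 - <<'E'
from h import *
s=env.state();print(s["time_s"],s["ee_pos"],s["ee_rot"],s["gripper_width"],s["force"])
E
```

```text
13.7333 [441.57708333 381.72258537   6.46158564] [-1.79988478e+02 -2.77011062e-02 -7.48694764e+00] 62.10880444651827 [-1.02713569 -0.38109511  2.42224647]
```

Call:
{"op": "send_rows", "data": {
  "targets": "0 0 -0.005 0 0 0 50;0 0 -0.015 0 0 0 50;0 0 -0.03 0 0 0 50;0 0 -0.05 0 0 0 50;0.0042 0.0043 -0.072 0 0 0.1 50;0.0127 0.0128 -0.094 0 0 0.3 50;0.0255 0.0255 -0.116 0 0 0.5 50;0.0424 0.0426 -0.136 0 0 0.7 50;0.0594 0.0596 -0.153 0 0 0.9 50;0.0764 0.0766 -0.165 0 0 1.1 50;0.0934 0.0936 -0.172 0 0 1.3 50;0.1103 0.1107 -0.174 0 0 1.6 50"
}}

```text
time_s: 14.73
ee_pos: [537.6, 256.9, 182.7]
ee_rot: [-179.9, -0.2, -9.1]
force: [0.3, -0.3, -0.8]
gripper_width: 62.0
gripper_force: 20.0
```

Call:
{"op": "send_rows", "data": {
  "targets": "0.017 0.017 0 0 0 0.2 50;0.034 0.034 0 0 0 0.5 50;0.05 0.05 0 0 0 0.8 50;0.065 0.065 0 0 0 1 50;0.078 0.078 0 0 0 1.2 50;0.089 0.089 0 0 0 1.3 50;0.097 0.097 0 0 0 1.4 50;0.1005 0.1005 0 0 0 1.4 50;0.1019 0.1021 0 0 0 1.4 50;0.1019 0.1021 0 0 0 1.4 50;0.1019 0.1021 0 0 0 1.4 50;0.1019 0.1021 0 0 0 1.4 50"
}}

```text
time_s: 15.73
ee_pos: [620.3, 141.4, 180.1]
ee_rot: [-180.0, 0.0, -10.4]
force: [0.6, -0.6, -1.8]
gripper_width: 62.0
gripper_force: 20.0
```

```bash
python3 - <<'E'
from h import *
W=eyes.grab_frame("wrist");cv2.imwrite("pics/carry2.png",cv2.resize(W["image"][60:300,160:400],(720,720))[:600]);np.save("c2.npy",W,allow_pickle=True)
s=env.state();print(s["time_s"],s["ee_pos"],s["ee_rot"],s["force"],s["gripper_width"])
E
```

```text
15.7833 [620.35889729 141.34243606 180.08890357] [-1.79997309e+02  1.50116589e-02 -1.04401223e+01] [ 0.43646753  0.24402271 -0.88465619] 61.73346240741463
```

View pics/carry2.png

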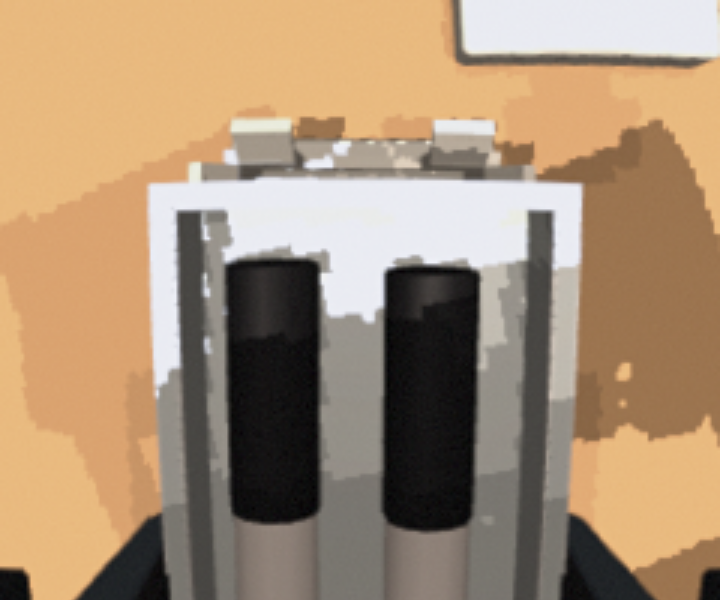

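The tray is over the dock with both markers lying flat, far rim at v=121 and far flare top at v=100. I compute the remaining offset.

```bash
python3 - <<'E'
from h import *
W=np.load("c2.npy",allow_pickle=True).item()
t=np.radians(-10.5);X=np.array([np.cos(t),np.sin(t)]);Y=np.array([-X[1],X[0]]);c=np.array([624.9,142.5])
loc=lambda p:np.c_[(p[:,:2]-c)@X,(p[:,:2]-c)@Y].round(1)
q=lambda u,v:(160+u/3-.33,60+v/3-.33)
print("rim far L,R",loc(plane(W,[q(148,183),q(582,183)],180.1-6.5+36,True)))
print("far short flare top",loc(plane(W,[q(231,119),q(495,119)],90,True)))
E
```

```text
rim far L,R [[ 72.4  29.9]
 [ 72.5 -33.3]]
far short flare top [[ 91.3  33.9]
 [ 91.3 -36. ]]
```

Call:
{"op": "send_rows", "data": {
  "targets": "0.0033 -0.0021 0.006 0 0 0 50;0.0033 -0.0021 0.018 0 0 0 50;0.0033 -0.0021 0.033 0 0 0 50;0.0033 -0.0021 0.048 0 0 0 50;0.0033 -0.0021 0.063 0 0 0 50;0.0033 -0.0021 0.077 0 0 0 50;0.0033 -0.0021 0.089 0 0 0 50;0.0033 -0.0021 0.098 0 0 0 50;0.0033 -0.0021 0.104 0 0 0 50;0.0033 -0.0021 0.107 0 0 0 50;0.0033 -0.0021 0.108 0 0 0 50;0.0033 -0.0021 0.108 0 0 0 50"
}}

```text
time_s: 16.78
ee_pos: [624.7, 142.2, 72.3]
ee_rot: [-180.0, -0.0, -10.5]
force: [0.9, 0.0, -1.2]
gripper_width: 61.6
gripper_force: 20.0
```

Call:
{"op": "send_rows", "data": {
  "targets": "-0.0003 -0.0006 0.003 0 0 0 50;-0.0003 -0.0006 0.006 0 0 0 50;-0.0003 -0.0006 0.009 0 0 0 50;-0.0003 -0.0006 0.012 0 0 0 50;-0.0003 -0.0006 0.0135 0 0 0 50;-0.0003 -0.0006 0.0145 0 0 0 50;-0.0003 -0.0006 0.0153 0 0 0 50;-0.0003 -0.0006 0.0158 0 0 0 50;-0.0003 -0.0006 0.0158 0 0 0 50"
}}

```text
time_s: 17.53
ee_pos: [624.4, 142.7, 56.5]
ee_rot: [-180.0, -0.0, -10.5]
force: [-0.7, 0.1, 0.0]
gripper_width: 61.7
gripper_force: 20.0
```

Call:
{"op": "send_rows", "data": {
  "targets": "0 0 0.0005 0 0 0 50;0 0 0.0008 0 0 0 50;0 0 0.001 0 0 0 50;0 0 0.001 0 0 0 50"
}}

```text
time_s: 17.87
ee_pos: [624.4, 142.7, 56.5]
ee_rot: [-180.0, -0.0, -10.5]
force: [-2.9, -0.8, 5.6]
gripper_width: 61.9
gripper_force: 20.0
```

Call:
{"op": "send_rows", "data": {
  "targets": "0 0 0 0 0 0 75;0 0 0 0 0 0 100;0 0 0 0 0 0 100;0 0 0 0 0 0 100;0 0 0 0 0 0 100;0 0 -0.015 0 0 0 100;0 0 -0.04 0 0 0 100;0 0 -0.07 0 0 0 100;0 0 -0.1 0 0 0 100;0 0 -0.13 0 0 0 100;0 0 -0.145 0 0 0 100;0 0 -0.145 0 0 0 100"
}}

```text
time_s: 18.87
ee_pos: [626.5, 143.2, 204.9]
ee_rot: [-179.8, -0.5, -10.5]
force: [0.7, -0.4, -0.2]
gripper_width: 91.2
gripper_force: 0.0
```

Call:
{"op": "send_rows", "data": {
  "targets": "0.005 0.2655 0 0 0 -38.1 60;0.005 0.2655 0 0 0 -38.1 50;0.005 0.2655 0 0 0 -38.1 50;0.005 0.2655 0 0 0 -38.1 50;0.005 0.2655 0 0 0 -38.1 50;0.005 0.2655 0.02 0 0 -38.1 50;0.005 0.2655 0.05 0 0 -38.1 50;0.005 0.2655 0.08 0 0 -38.1 50;0.005 0.2655 0.11 0 0 -38.1 50;0.005 0.2655 0.12 0 0 -38.1 50;0.005 0.2655 0.12 0 0 -38.1 50;0.005 0.2655 0.12 0 0 -38.1 50"
}}

```text
time_s: 19.87
ee_pos: [581.0, -119.0, 80.1]
ee_rot: [-180.0, 0.0, 27.6]
force: [-0.5, -0.1, 1.1]
gripper_width: 45.4
gripper_force: 0.0
```

Call:
{"op": "send_rows", "data": {
  "targets": "0 0 0.015 0 0 0 50;0 0 0.035 0 0 0 50;0 0 0.053 0 0 0 50;0 0 0.062 0 0 0 50;0 0 0.0655 0 0 0 50;0 0 0.0655 0 0 0 50;0 0 0.0655 0 0 0 20;0 0 0.0655 0 0 0 5;0 0 0.0655 0 0 0 5;0 0 0.0655 0 0 0 5;0 0 0.0655 0 0 0 5;0 0 0.0655 0 0 0 5",
  "grip_force": 15
}}

```text
time_s: 20.87
ee_pos: [581.1, -119.3, 15.2]
ee_rot: [180.0, -0.0, 27.6]
force: [-0.1, 0.3, 1.9]
gripper_width: 14.2
gripper_force: 15.0
```

Call:
{"op": "send_rows", "data": {
  "targets": "0 0 -0.005 0 0 0 5;0 0 -0.02 0 0 0 5;0 0 -0.045 0 0 0 5;0.005 -0.006 -0.075 0 0 1 5;0.014 -0.019 -0.105 0 0 3 5;0.028 -0.036 -0.13 0 0 6 5;0.045 -0.059 -0.145 0 0 10 5;0.064 -0.085 -0.15 0 0 15 5;0.083 -0.11 -0.15 0 0 20 5;0.102 -0.135 -0.15 0 0 25 5;0.12 -0.158 -0.15 0 0 29 5;0.134 -0.177 -0.15 0 0 32.5 5",
  "grip_force": 25
}}

```text
time_s: 21.87
ee_pos: [617.5, 101.9, 164.9]
ee_rot: [-180.0, -0.0, -5.0]
force: [0.7, 0.3, -1.5]
gripper_width: 13.4
gripper_force: 25.0
```

Call:
{"op": "send_rows", "data": {
  "targets": "0.0013 -0.015 0 0 0 2 5;0.0026 -0.028 0 0 0 4 5;0.0035 -0.038 0 0 0 5 5;0.0039 -0.0425 0 0 0 5.6 5;0.0039 -0.0434 0 0 0 5.6 5;0.0039 -0.0434 0 0 0 5.6 5;0.0039 -0.0434 0 0 0 5.6 5;0.0039 -0.0434 0 0 0 5.6 5"
}}

```text
time_s: 22.53
ee_pos: [625.0, 141.9, 164.8]
ee_rot: [180.0, 0.0, -10.5]
force: [-0.0, -0.0, -1.1]
gripper_width: 13.8
gripper_force: 25.0
```

```bash
python3 - <<'E'
from h import *
W=eyes.grab_frame("wrist");np.save("c3.npy",W,allow_pickle=True)
s=env.state();print(s["time_s"],s["ee_pos"],s["ee_rot"],s["force"])
# lid's far edge: hue/grey profile along the centre columns, located by mapping
t=np.radians(-10.5);X=np.array([np.cos(t),np.sin(t)]);Y=np.array([-X[1],X[0]]);c=np.array([624.9,142.5])
loc=lambda p:np.c_[(p[:,:2]-c)@X,(p[:,:2]-c)@Y].round(1)
z=s["ee_pos"][2]-15.2+11
e=proj(W,np.c_[[c+75*X+31*Y,c+75*X,c+75*X-31*Y],[z]*3],True);print("expected lid far edge px",e.round(1))
g=cv2.cvtColor(W["image"],cv2.COLOR_BGR2GRAY)
u=int(e[1,0]);v=int(e[1,1]);print(v-25,g[v-25:v+12,u].tolist(),g[v-25:v+12,u-40].tolist())
hs=cv2.cvtColor(W["image"],cv2.COLOR_BGR2HSV)[...,1]
for r in (v+15,v+30): w=np.where(hs[r]<60)[0];w=w[(w>180)&(w<380)];print(r,w.min(),w.max(),loc(plane(W,[(w.min()-.5,r),(w.max()+.5,r)],z,True)).tolist())
E
```

```text
22.5833 [625.05877169 141.87376574 164.8019905 ] [ 1.79983291e+02 -4.27078499e-04 -1.05338641e+01] [-0.5112816   0.8361857  -0.29917585]
expected lid far edge px [[222.8 125. ]
 [280.4 124.1]
 [338.  125. ]]
99 [186, 186, 187, 187, 187, 186, 186, 187, 185, 186, 175, 198, 230, 192, 160, 156, 156, 160, 158, 158, 151, 129, 119, 134, 147, 114, 122, 159, 162, 161, 160, 160, 160, 160, 159, 161, 160] [164, 167, 166, 164, 172, 218, 226, 226, 227, 207, 162, 145, 145, 145, 147, 147, 146, 146, 146, 146, 135, 87, 70, 70, 95, 145, 122, 148, 166, 165, 165, 164, 164, 164, 165, 165, 165]
139 221 342 [[67.4, 32.4], [67.4, -33.6]]
154 225 337 [[59.1, 30.4], [59.1, -31.0]]
```

Call:
{"op": "send_rows", "data": {
  "targets": "0.0014 -0.0007 0.004 0 0 0 5;0.0014 -0.0007 0.014 0 0 0 5;0.0014 -0.0007 0.027 0 0 0 5;0.0014 -0.0007 0.039 0 0 0 5;0.0014 -0.0007 0.049 0 0 0 5;0.0014 -0.0007 0.056 0 0 0 5;0.0014 -0.0007 0.061 0 0 0 5;0.0014 -0.0007 0.064 0 0 0 5;0.0014 -0.0007 0.066 0 0 0 5;0.0014 -0.0007 0.068 0 0 0 5;0.0014 -0.0007 0.069 0 0 0 5;0.0014 -0.0007 0.069 0 0 0 5"
}}

```text
time_s: 23.58
ee_pos: [626.8, 143.1, 95.9]
ee_rot: [-180.0, -0.0, -10.5]
force: [-0.4, 0.4, -1.0]
gripper_width: 14.0
gripper_force: 25.0
```

Call:
{"op": "send_rows", "data": {
  "targets": "0 0 0.0005 0 0 0 5;0 0 0.001 0 0 0 5;0 0 0.0014 0 0 0 5;0 0 0.0014 0 0 0 5"
}}

```text
time_s: 23.92
ee_pos: [626.9, 143.1, 95.2]
ee_rot: [-180.0, -0.1, -10.5]
force: [-1.1, -1.0, 3.8]
gripper_width: 13.9
gripper_force: 25.0
```

Call:
{"op": "send_rows", "data": {
  "targets": "0 0 0 0 0 0 20;0 0 0 0 0 0 40;0 0 0 0 0 0 40;0 0 0 0 0 0 40;0 0 -0.015 0 0 0 40;0 0 -0.04 0 0 0 40;0 0 -0.07 0 0 0 40;-0.02 0 -0.1 0 0 0 40;-0.05 0 -0.12 0 0 0 40;-0.085 0 -0.12 0 0 0 40;-0.11 0 -0.12 0 0 0 40;-0.11 0 -0.12 0 0 0 40"
}}

```text
time_s: 24.92
ee_pos: [513.9, 163.5, 215.0]
ee_rot: [180.0, 0.1, -10.4]
force: [-1.2, -0.4, -0.4]
gripper_width: 36.7
gripper_force: 0.0
```

Call:
{"op": "send_rows", "data": {
  "targets": "0 0 0 0 0 0 40;0 0 0 0 0 0 40;0 0 0 0 0 0 40"
}}

```text
time_s: 25.17
ee_pos: [519.6, 163.0, 214.1]
ee_rot: [180.0, -0.0, -10.5]
force: [-0.2, -0.9, 0.8]
gripper_width: 36.4
gripper_force: 0.0
```

```bash
python3 - <<'E'
from h import *
W=eyes.grab_frame("wrist");D=eyes.grab_frame("side");S=eyes.grab_frame("scene")
a=cv2.resize(W["image"][0:240,160:400],(400,400))
b=cv2.resize(D["image"][190:290,190:290],(400,400),interpolation=cv2.INTER_CUBIC)
c=cv2.resize(S["image"],(267,200));d=cv2.resize(D["image"],(267,200))
cv2.imwrite("pics/end.png",np.vstack([np.hstack([a,b]),cv2.copyMakeBorder(np.hstack([c,d]),0,0,0,266,cv2.BORDER_CONSTANT)]))
print(env.state()["time_s"],env.state()["ee_pos"])
E
```

```text
25.3167 [519.29143748 162.90134174 213.81568396]
```

View pics/end.png

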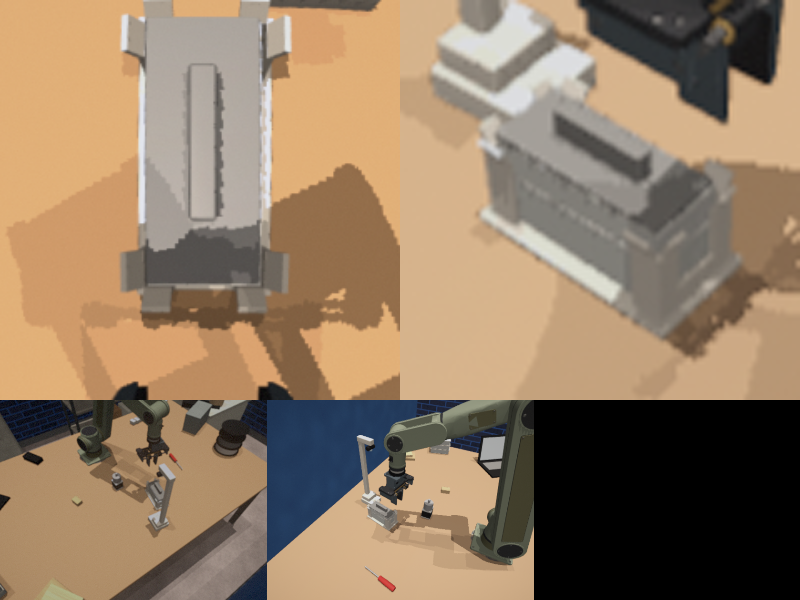

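The stack is square in the dock: the lid lies flat between the guides (about u=145–262, v=15–285 in the crop), flush with the tray and tub. The gripper is clear and the bystanders are where they were, so I hand in.

```bash
python3 -c "
from workcell import env
print(env.job_done())"
```

```text
the job is handed in; nothing more can be done
None
```

The tub, tray and lid are stacked square in the dock, each seated before release, with no spills seen and the bystanders untouched; I handed the job in at about 25 s, and the hand-in call returned no verdict.

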